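# Make up a tea kit and a grinding kit on the balcony

## Robot

A 7-joint arm with a two-finger parallel gripper is mounted at the origin on the work surface. World frame = base frame: x ahead of the robot, y to its left, z up, the work surface at z = 0. Lengths are in m, angles in rad, forces in N, time in s.
With the tool pointing down it reaches from about 0.4 to 0.875 m from the base axis. Payload 6.5 kg.
Tool frame: the origin (TCP) lies at the very end of the fingers, on their centre line; the grasp point (between the pads) lies 19 mm behind it; x points along the fingers, z is the direction in which the jaws open and shut, and the axes are right-handed (so a half turn about x gives the same grasp; the last joint's range is limited). The gripper opens to 88 mm and grips with 3 to 60 N. Pads are 18 mm wide; open, the fingers measure 123 mm over their backs; the gripper's body (75 mm by 187 mm) begins 45 mm behind the grasp point.
Start: joints at [1.251, 0.536, -0.004, 1.538, 0.003, 1.067, -0.071], TCP at [0.163, -0.629, 0.239] pointing down, gripper open.
Joint ranges: [-2.7, 2.7], [-0.37, 2.16], [-1.27, 1.26], [0.24, 2.4], [-1.31, 4.45], [0.19, 1.91], [-2.76, 2.76]. Speed limits (rad/s): [2.39, 2.39, 3.14, 3.14, 3.14, 3.14, 3.14].

## Interface

Orientations are given as a rotation vector (axis times angle).
In Python, from cell import ctrl gives the robot as it stands. Calls block until the motion is done:
- ctrl.goto(position, orientation): joint-space move of the TCP to a pose.
- ctrl.move_l(position, speed=0.15, ori=None, max_force=None): straight line of the TCP; ori=None keeps the orientation; speed is the mean speed in m/s. With max_force (N) it stops when the force on the tool has changed by that much, and returns True; else False.
- ctrl.move_joints(angles): joint-space move.
- ctrl.release() and ctrl.gripper_close(): open the fingers fully, or close them until they stop; the grip force is fixed at half the most.
- ctrl.pause(seconds).
- ctrl.ik(position, orientation): joint angles nearest the present ones, or None.
- ctrl.state(): the state.
- ctrl.camera(name): name is "scene" or "top"; returns a dict with "pixels" (384x512x3 uint8, blue, green, red), "fx", "fy", "cx", "cy" (pixels), "extrinsics" (4x4, takes a point from camera to world coordinates). Camera axes: x right, y down, z forward; pixel columns grow to the right and rows downward; lengths in m; the calibration is good to about 2 mm. A picture is of the moment at which its call begins. There is no depth.
A pose or a line that the arm cannot do raises ctrl.IKError and nothing moves.
- ctrl.job_done(): hands the job in, once; it reports no verdict.
The state is a dict: "time": time; "joint_pos": joint angles; "joint_vel": joint speeds; "joint_torque": joint torques, N m; "eef_pos": TCP position; "tcp_rot": TCP orientation; "ft_force": force on the tool from outside, world axes, zero at the start; "moment": the same for the moment, N m; "opening": finger opening in m.
Only numpy, scipy, OpenCV 4.12 (cv2) and the standard library are available. Lean on these libraries where they do the work, as an engineer would, in place of code of your own. Each camera call takes 0.05 s, during which the arm holds its last target.

## Task

Make up two kits from the things on the granite top. The tea kit goes in the steel compartment tray: the strainer standing in the long bay with its handle along and within the bay, and the tumbler and the smaller ceramic jar standing in the two square bays, one in each, either way round; the grinding kit goes in the red box: the pestle lying in the wider bay and the bigger ceramic jar standing in the narrower bay. Keep the jars upright, set them down instead of letting them drop, and leave the steel bowl and the wooden spoon where they are.

Things in the scene. Friction and masses are not known exactly. Their poses are not given: they have to be found in the camera images.
- big_jar: The bigger ceramic jar: straight-sided white cylinder with a brown-glazed flat-topped lid that is fixed tight, 64 mm diameter, 62 mm high, about 0.35 kg. At the start it stands on the granite with the smaller jar stacked on its flat top. Origin: centre of its underside; z up along its axis.
- small_jar: The smaller ceramic jar: same white and brown glaze, 46 mm diameter, straight-sided up to 44 mm, then a little knob on the fixed lid (18 mm wide, 10 mm high; 54 mm overall), about 0.15 kg. At the start it stands loose on top of the bigger jar. Origin: centre of its underside; z up along its axis.
- pestle: Wooden pestle lying on its side, round, 140 mm long, both ends swollen to 38 mm diameter, waist (the middle 56 mm) 28 mm diameter, about 0.15 kg. Origin: on its axis at mid-length (19 mm above what it lies on), in the waist; x along its length. It can roll a little if knocked.
- strainer: Stainless steel tea strainer: perforated flat-bottomed cup, 45 mm high, 52 mm wide at the bottom, 56 mm at the rim, with a flat handle 10 mm wide, 4 mm thick at rim height; 130 mm long in all, 80 g. It stands on its cup. Origin: level with the cup's underside, under the middle of the length; x points to the handle's end (at +65 mm), the cup's axis is at x = -37 mm; z up.
- tumbler: Plain stainless steel tumbler (drinking cup), open at the top, 72 mm high, 60 mm diameter at the rim, 52 mm at the foot, about 90 g, standing upright. Origin: centre of its underside; z up.
- red_box: Red plastic airtight box without its lid, 176 x 193 mm, 30 mm high, walls and floor 3 mm, fixed. A partition 26 mm high along x leaves two bays 170 mm long: the narrower 80 mm wide (y -93.5 to -13.5 mm, centre x 0, y -53.5), the wider 104 mm (y -10.5 to 93.5 mm, centre x 0, y +41.5). A flange and lugs stick out 6 mm. Origin: centre of its underside; z up.
- tray: Low stainless steel compartment tray, 176 x 175 mm (188 mm over its rim), 14 mm high, floor 3 mm thick, fixed. One long bay 170 mm along x by 82 mm (y -84.5 to -2.5 mm, centre x 0, y -43.5); two square bays of 84 mm side by side along x (y 0.5 to 84.5 mm, centres x -43 and +43, y +42.5); partitions 3 mm thick, 13 mm high. Origin: centre of its underside; z up.
- bowl: Small open steel bowl, 80 mm diameter, 32 mm high, standing among the stock; it belongs to neither kit and stays where it is. Origin: centre of its underside.
- spoon: Wooden spoon, 150 mm long, lying among the stock, at most 25 mm high; it belongs to neither kit and stays where it is. Origin: centre of its underside at mid-length; x along it.
Not all that is in view belongs to the job. Leave any yellow look-alike of the small_jar alone.

How it is judged:
By the outcome, as a careful person would: the job done as asked, in the order asked, and still so for the second after the job is handed in, with the robot touching nothing.
It also fails if it takes over 125 s, if anything falls off the work surface, if the arm or the gripper's body presses on something with over 40 N, if the wrist force passes 120 N, or if a joint passes its speed limit or range.

## Working session

There is one attempt and no reset: what is moved stays moved. The work goes in short steps, each a Python script; the robot and the scene stay as the last script left them, time stands still between calls to the robot, and variables do not carry over. Pictures are saved under pics/ and viewed, and the job is handed in when it is done.

```bash
ls; mkdir -p pics; python3 - <<'E'
from cell import ctrl
import cv2,numpy as np
for n in("scene","top"):
    c=ctrl.camera(n); cv2.imwrite(f"pics/{n}0.png",c["pixels"]); print(n,c["fx"],c["fy"],c["cx"],c["cy"]); print(np.round(c["extrinsics"],4).tolist())
s=ctrl.state(); print(s)
E
```

```text
pics
scene 488.9881485638586 488.9881485638586 261.65730381028106 191.20010072031897
[[0.8699, 0.4278, -0.2454, 0.7793], [0.4931, -0.7476, 0.4449, -0.4696], [0.0069, -0.5081, -0.8613, 0.9875], [0.0, 0.0, 0.0, 1.0]]
top 395.5850532093998 395.5850532093998 256.4129325031331 192.5771820810637
[[-0.0216, -0.9974, 0.0683, 0.4381], [-0.9996, 0.0202, -0.0214, 0.0014], [0.02, -0.0687, -0.9974, 0.9141], [0.0, 0.0, 0.0, 1.0]]
{'time': 0.1, 'joint_pos': array([ 1.2508482 ,  0.53711456, -0.00443027,  1.53870426,  0.00259935,
        1.0672948 , -0.07120442]), 'joint_vel': array([ 0.00034614, -0.00023851, -0.00046145, -0.00167136, -0.00137239,
        0.00264821,  0.00104366]), 'joint_torque': array([ 2.85023954e-03, -5.72072697e+01,  9.94165130e-01, -2.52228945e+01,
       -5.61543263e-02,  1.34312621e-02,  4.69268400e-05]), 'eef_pos': array([ 0.16302585, -0.6286852 ,  0.23793843]), 'tcp_rot': array([ 1.02110454,  1.31993435, -1.01971569]), 'ft_force': array([ 0.64057023,  0.04269858, -0.43220181]), 'moment': array([ 0.00805782, -0.01704913, -0.0169006 ]), 'opening': 0.08827207997341578}
```

View pics/scene0.png

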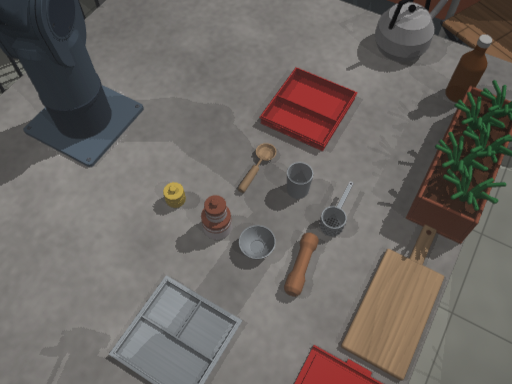

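View pics/top0.png

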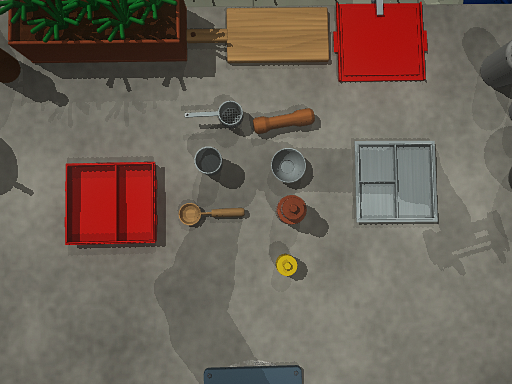

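Top view: the stack is at (291,209), the yellow look-alike at (287,265), the bowl at (289,165), the tumbler at (208,160), the strainer cup at (230,113), the pestle at (284,121), the spoon at (211,213), the red box at (111,203) and the tray at (397,182). The red slab at (380,42) is a lid. I'll enlarge both views to confirm.

```bash
python3 - <<'E'
import cv2,numpy as np
t=cv2.imread("pics/top0.png");s=cv2.imread("pics/scene0.png")
a=cv2.resize(t[90:285,165:345],None,fx=3,fy=3,interpolation=cv2.INTER_CUBIC)
cv2.imwrite("pics/ct.png",a)
b=cv2.resize(s[130:310,150:370],None,fx=3.2,fy=3.2,interpolation=cv2.INTER_CUBIC); cv2.imwrite("pics/cs.png",b)
b=np.hstack([cv2.resize(t[125:240,340:455],None,fx=3.4,fy=3.4,interpolation=cv2.INTER_CUBIC),cv2.resize(t[145:260,50:165],None,fx=3.4,fy=3.4,interpolation=cv2.INTER_CUBIC)]); cv2.imwrite("pics/cb.png",b)
E
```

```text
(no output)
```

View pics/ct.png

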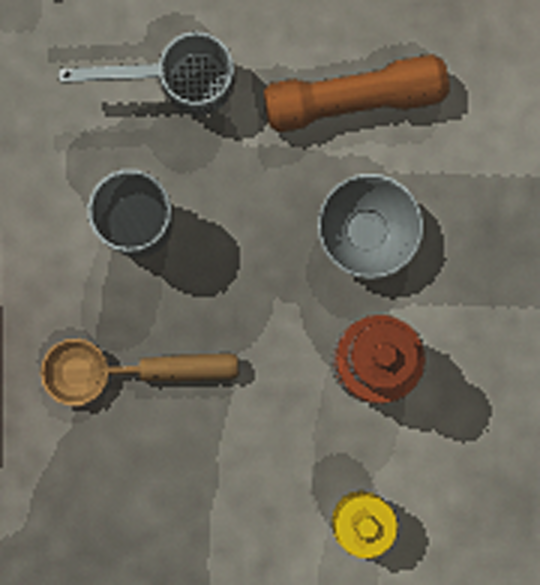

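View pics/cs.png

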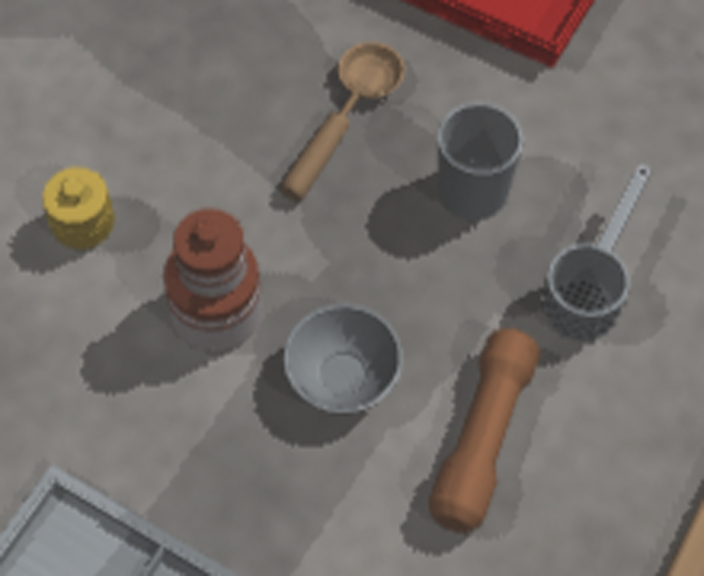

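View pics/cb.png

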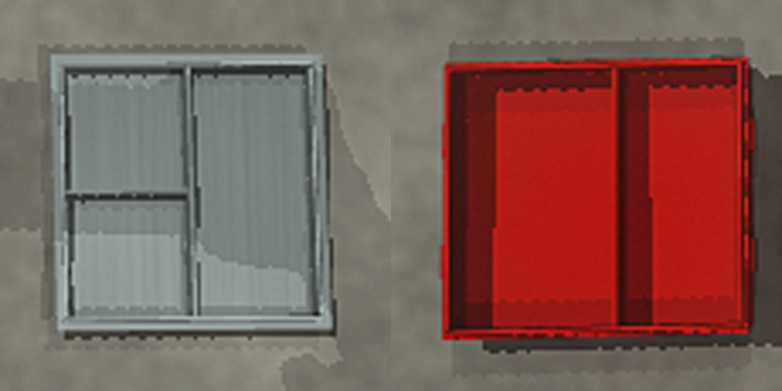

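```bash
cat > h.py <<'E'
import cv2,numpy as np
def ray(c,u,v,z):
    E=np.array(c["extrinsics"]);d=E[:3,:3]@np.array([(u-c["cx"])/c["fx"],(v-c["cy"])/c["fy"],1.]);o=E[:3,3]
    return o+d*(z-o[2])/d[2]
def steel(im): 
    im=im.astype(int); return ((im[...,0]-im[...,2])>3).astype(np.uint8)*255
def brown(im):
    h=cv2.cvtColor(im,cv2.COLOR_BGR2HSV); return ((((h[...,0]<14)|(h[...,0]>172))&(h[...,1]>110)&(h[...,2]>40))*255).astype(np.uint8)
def win(m,w):
    o=np.zeros_like(m);a,b,c,d=w;o[b:d,a:c]=m[b:d,a:c];return o
def big(m):
    cs,_=cv2.findContours(m,cv2.RETR_EXTERNAL,cv2.CHAIN_APPROX_NONE);return max(cs,key=cv2.contourArea)
E
python3 - <<'E'
from h import *
from cell import ctrl
t=ctrl.camera("top");s=ctrl.camera("scene");im=t["pixels"];si=s["pixels"]
vis=np.hstack([np.hstack([steel(im)|brown(im)])[90:260,50:450]]);cv2.imwrite("pics/m.png",cv2.resize(vis,None,fx=2,fy=2))
cv2.imwrite("pics/ms.png",cv2.resize((steel(si)|brown(si))[130:384,100:370],None,fx=2.2,fy=2.2))
P=lambda c,k,z:np.round(ray(c,*k,z),4)
for n,w,z in [("tray",(345,130,450,235),.014),("box",(55,150,165,255),.03)]:
    m=steel(im) if n=="tray" else brown(im)
    r=cv2.minAreaRect(big(win(m,w)));b=cv2.boxPoints(r);W=np.array([P(t,p,z) for p in b])
    print(n,r,W.tolist(),"ctr",W.mean(0),"sides",np.linalg.norm(W[0]-W[1]),np.linalg.norm(W[1]-W[2]))
for n,w,z in [("tumbler",(190,142,225,175),.072),("bowl",(265,142,310,190),.032),("strainer",(218,98,250,128),.045),("pestle",(245,100,320,138),.019),("jars",(270,190,312,228),.062)]:
    m=brown(im) if n in("pestle","jars") else steel(im)
    c=big(win(m,w));e=cv2.fitEllipse(c);r=cv2.minAreaRect(c);k=.9/395
    print(n,np.round(e[0],1),np.round(e[1],1),P(t,e[0],z),"rect",r,P(t,r[0],z))
h=big(win(steel(im),(180,98,250,130)));print("strainer all",h[:,0].min(0),h[:,0].max(0),cv2.minAreaRect(h))
E
```

```text
tray ((396.0, 181.0), (80.0, 82.0), 90.0) [[0.6148, -0.2486, 0.014], [0.6114, -0.4401, 0.014], [0.4262, -0.4302, 0.014], [0.4303, -0.2414, 0.014]] ctr [ 0.520675 -0.340075  0.014   ] sides 0.1915301803894102 0.18546441707238617
box ((111.0, 203.0), (82.0, 92.0), 90.0) [[0.5757, 0.408, 0.03], [0.5719, 0.2037, 0.03], [0.3893, 0.2046, 0.03], [0.3939, 0.4059, 0.03]] ctr [0.4827  0.30555 0.03   ] sides 0.20433533712992472 0.18260221794928996
tumbler [207.7 159.7] [25.8 26.1] [0.5684 0.0861 0.072 ] rect ((207.5, 160.0), (26.0, 27.0), 90.0) [0.5678 0.0865 0.072 ]
bowl [291.4 168. ] [22.9 34.9] [ 0.5523 -0.0975  0.032 ] rect ((292.23077392578125, 167.65383911132812), (23.852108001708984, 33.559364318847656), 33.690067291259766) [ 0.5531 -0.0993  0.032 ]
strainer [229.9 112.5] [23.4 23.7] [0.678  0.0379 0.045 ] rect ((230.0, 112.5), (23.0, 24.0), 90.0) [0.6779 0.0378 0.045 ]
pestle [284.  120.4] [15.  83.5] [ 0.6647 -0.0849  0.019 ] rect ((283.54400634765625, 120.49199676513672), (16.010250091552734, 61.178829193115234), 79.69515228271484) [ 0.6644 -0.0838  0.019 ]
jars [291.2 209.2] [28.3 28.6] [ 0.459  -0.0911  0.062 ] rect ((291.25, 209.25001525878906), (29.092952728271484, 28.776723861694336), 18.434947967529297) [ 0.4589 -0.0913  0.062 ]
strainer all [185 101] [242 124] ((213.5, 112.5), (23.0, 57.0), 90.0)
```

View pics/m.png

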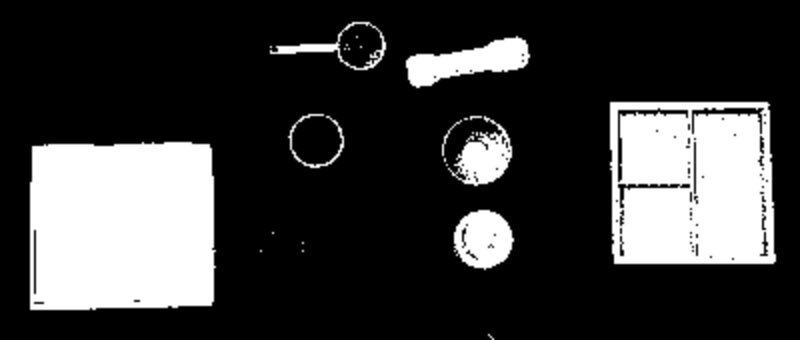

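View pics/ms.png

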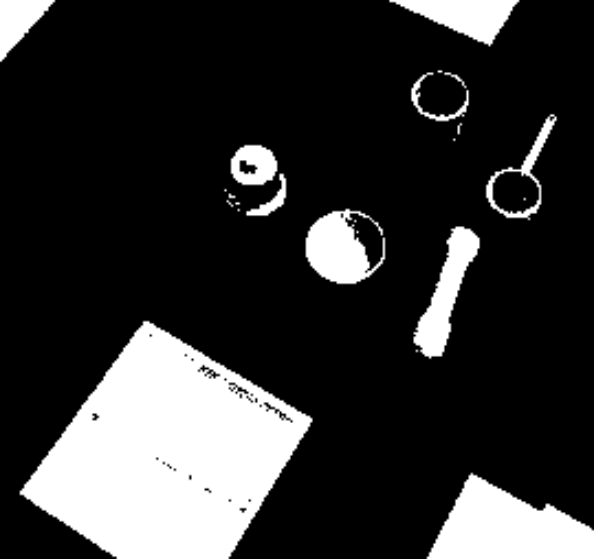

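```bash
python3 - <<'E'
from h import *
from cell import ctrl
t=ctrl.camera("top");s=ctrl.camera("scene")
def wc(c,cont,z): return np.array([ray(c,u,v,z)[:2] for u,v in cont[:,0]],np.float32)
def show(n,c,m,w,z):
    W=wc(c,big(win(m,w)),z);r=cv2.minAreaRect(W*1000);print(n,np.round(r[0],1),np.round(r[1],1),round(r[2],2)); return W
T=t["pixels"];S=s["pixels"]
show("tray t",t,steel(T),(345,130,450,235),.014)
cl=cv2.morphologyEx(brown(T),cv2.MORPH_OPEN,np.ones((5,5)))
show("box t",t,cl,(55,150,165,255),.03)
show("box s",s,brown(S),(250,60,370,155),.03)
for nm,c,im,w in [("t",t,T,(245,100,320,138)),("s",s,S,(270,225,330,300))]: show("pestle "+nm,c,brown(im),w,.019)
for n,z,wt,ws in [("tumbler",.072,(190,142,225,175),(280,155,318,188)),("strainer",.045,(218,98,250,128),(318,204,350,232))]:
    for c,im,w in((t,T,wt),(s,S,ws)):
        e=cv2.fitEllipse((wc(c,big(win(steel(im),w)),z)*1000).reshape(-1,1,2));print(n,np.round(e[0],1),np.round(e[1],1))
e=cv2.fitEllipse(big(win(brown(S),(198,190,236,214))));print("small s",e,ray(s,*e[0],.106))
print("small t",ray(t,293,208.3,.106))
e=cv2.fitEllipse((wc(t,big(win(brown(T),(270,190,312,228))),.062)*1000).reshape(-1,1,2));print("big t",e)
m=steel(T);ys,xs=np.nonzero(win(m,(182,100,216,125)));W=np.array([ray(t,a,b,.043)[:2] for a,b in zip(xs,ys)]);print("handle t",W[W[:,1].argmax()],cv2.fitLine((W*1000).astype(np.float32),cv2.DIST_HUBER,0,.01,.01).ravel())
ys,xs=np.nonzero(win(steel(S),(335,175,356,205)));W=np.array([ray(s,a,b,.043)[:2] for a,b in zip(xs,ys)]);print("handle s",W[W[:,1].argmax()],cv2.fitLine((W*1000).astype(np.float32),cv2.DIST_HUBER,0,.01,.01).ravel())
g=cv2.resize(S[185:245,190:245],None,fx=9,fy=9,interpolation=cv2.INTER_CUBIC);cv2.imwrite("pics/js.png",g)
g=cv2.resize(T[185:235,265:320],None,fx=9,fy=9,interpolation=cv2.INTER_CUBIC);cv2.imwrite("pics/jt.png",g)
E
```

```text
tray t [ 520.5 -338.7] [186.8 185.4] 88.99
box t [483.3 306.6] [181.5 201.4] 0.16
box s [485.3 300.9] [183.  211.3] 0.06
pestle t [664.5 -83.9] [ 37.2 141.3] 9.51
pestle s [664.3 -77. ] [ 30.6 139.3] 9.29
tumbler [568.5  86.1] [55.6 55.9]
tumbler [569.  87.] [54.8 56.3]
strainer [678.  38.] [52.8 53. ]
strainer [678.4  39.6] [49.7 57. ]
small s ((214.80853271484375, 204.63319396972656), (17.58091926574707, 20.376474380493164), 87.54014587402344) [ 0.46029565 -0.09004448  0.106     ]
small t [ 0.45973343 -0.09012059  0.106     ]
big t ((459.1536865234375, -91.13581848144531), (61.15629196166992, 61.85025405883789), 13.132481575012207)
handle t [0.67211715 0.13819478] [ 5.1071309e-02 -9.9869502e-01  6.7622937e+02  1.0233582e+02]
handle s [0.67435977 0.14019872] [ 3.6516726e-02 -9.9933302e-01  6.7563324e+02  1.0544083e+02]
```

View pics/jt.png

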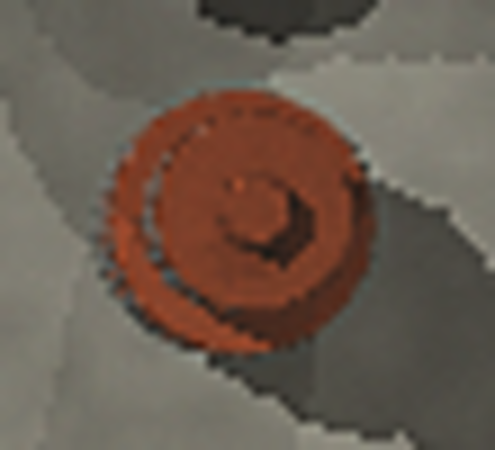

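View pics/js.png

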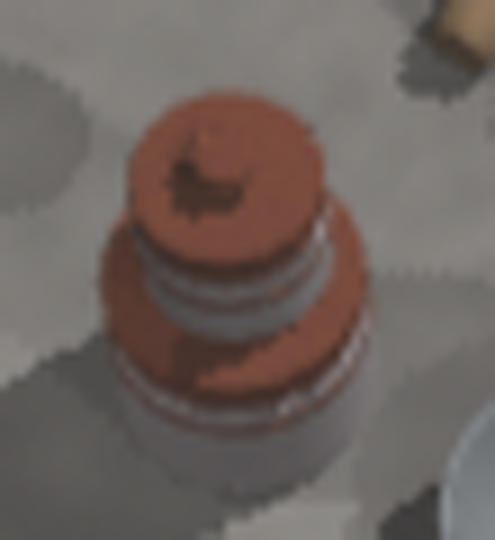

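Both views put the stack at about (.460,-.091), the tumbler at (.5685,.086), the strainer cup at (.678,.0385) with its handle toward +y, and the pestle at (.6645,-.083) with its axis at 99.5°. The diameters and lengths match those given. Candidates for the small jar: brown-lidded on the stack at (293,208), or yellow at (287,265). The task rules out the yellow one, and the enlarged crop shows the brown and white one on the stack.

Next I'll check the bowl clearance, the partition positions and IK.

```bash
cat >> h.py <<'E'
from scipy.spatial.transform import Rotation as Ro
def ori(psi,tilt=None):
    x=np.array([0,0,-1.]);z=np.array([np.cos(np.radians(psi)),np.sin(np.radians(psi)),0]);R=np.c_[x,np.cross(z,x),z]
    if tilt is not None: R=Ro.from_rotvec(tilt).as_matrix()@R
    return Ro.from_matrix(R).as_rotvec()
TR=(.5205,-.339,-1.0); BX=(.483,.306,0.)
def inb(b,x,y):
    a=np.radians(b[2]);return np.array([b[0]+x*np.cos(a)-y*np.sin(a),b[1]+x*np.sin(a)+y*np.cos(a)])
E
python3 - <<'E'
from h import *
from cell import ctrl
t=ctrl.camera("top");s=ctrl.camera("scene")
print("bowl t",ray(t,288.7,165.3,.032),"s",ray(s,342/3.2+150,359/3.2+130,.032), "edge px R",ray(t,(371)/3+165,175/3+90,.032))
f=lambda X,Y,z:np.round(ray(t,X/3.4+340,Y/3.4+125,z),4)
print("tray part top/bot",f(189,75,.013),f(194,310,.013),"expect",inb(TR,.085,-.001),inb(TR,-.085,-.001))
print("tray cross",f(70,193,.013),f(188,196,.013))
g=lambda X,Y,z:np.round(ray(t,(X-391)/3.4+50,Y/3.4+145,z),4)
print("box part",g(616,70,.026),g(621,328,.026),"expect",inb(BX,0,-.012))
print("box rim L/R",g(447,200,.03),g(746,200,.03))
st=ctrl.state();print(Ro.from_rotvec(st["tcp_rot"]).as_matrix().round(2).tolist())
for n,x,y,ps in [("str pick",.678,.0385,(2.6,182.6)),("str place",*inb(TR,-.037,-.045),(89,-91)),("str place2",*inb(TR,.037,-.045),(89,-91)),("tumb",.5685,.086,(90,-90)),("sq",*inb(TR,.043,.0425),(44,-46,134,-136)),("jar",.46,-.091,(90,-90,45,-45)),("pest",.678,-.081,(9.5,-170.5)),("pl",.483,.306,(90,-90)),("bj",.483,.252,(0,180))]:
    for p in ps:
        q=ctrl.ik([x,y,.03],ori(p)); q2=ctrl.ik([x,y,.2],ori(p)); print(n,np.round([x,y],3),p,None if q is None else np.round(q,2),q2 is not None)
E
```

```text
bowl t [ 0.55859167 -0.0915198   0.032     ] s [ 0.56058944 -0.0911397   0.032     ] edge px R [ 0.59714225 -0.09249569  0.032     ]
tray part top/bot [ 0.5991 -0.3429  0.013 ] [ 0.4392 -0.339   0.013 ] expect [ 0.6054696 -0.3414833] [ 0.43549549 -0.33851639]
tray cross [ 0.5199 -0.2581  0.013 ] [ 0.5163 -0.3384  0.013 ]
box part [0.5661 0.2959 0.026 ] [0.3966 0.2922 0.026 ] expect [0.483 0.294]
box rim L/R [0.4823 0.4037 0.03  ] [0.4782 0.2099 0.03  ]
[[-0.0, 0.97, 0.25], [0.0, 0.25, -0.97], [-1.0, -0.0, -0.0]]
str pick [0.678 0.038] 2.6 [ 0.2   0.9  -0.5   1.53  0.52  0.84 -0.45] True
str pick [0.678 0.038] 182.6 [-0.74  1.18  1.08  1.6  -1.15  1.11 -2.44] True
str place [ 0.483 -0.383] 89 [ 1.    0.84 -0.58  1.71  0.62  0.78  1.67] True
str place [ 0.483 -0.383] -91 [ 0.61  0.76 -0.02  1.74  0.02  0.65 -1.  ] True
str place2 [ 0.557 -0.385] 89 [ 0.92  0.92 -0.6   1.54  0.62  0.88  1.65] True
str place2 [ 0.557 -0.385] -91 [ 0.55  0.84 -0.02  1.56  0.02  0.74 -1.06] True
tumb [0.568 0.086] 90 [ 0.27  0.83 -0.69  1.82  0.74  0.77  0.75] True
tumb [0.568 0.086] -90 [-0.04  0.72 -0.25
[... 336 characters left out ...]
1] 90 [ 0.52  0.66 -0.52  2.1   0.63  0.54  1.11] True
jar [ 0.46  -0.091] -90 [ 0.19  0.6  -0.11  2.12  0.15  0.43 -1.61] True
jar [ 0.46  -0.091] 45 [ 0.52  0.66 -0.52  2.1   0.63  0.54  0.32] True
jar [ 0.46  -0.091] -45 [ 0.3   0.61 -0.25  2.11  0.33  0.46 -0.98] True
pest [ 0.678 -0.081] 9.5 [ 0.4   0.92 -0.55  1.52  0.57  0.87 -0.18] True
pest [ 0.678 -0.081] -170.5 [-0.09  0.86  0.22  1.56 -0.24  0.76 -2.74] True
pl [0.483 0.306] 90 [-0.13  0.83 -0.71  1.83  0.76  0.77  0.32] True
pl [0.483 0.306] -90 [-0.29  0.76 -0.48  1.84  0.53  0.67 -2.65] True
bj [0.483 0.252] 0 [-0.1   0.77 -0.61  1.9   0.68  0.69 -1.13] True
bj [0.483 0.252] 180 [ 0.2   1.01 -1.08  1.89  1.1   1.    1.73] True
```

```bash
cat >> h.py <<'E'
def pick(ctrl,x,y,z,psi,up=.2,over=None):
    ctrl.goto([x,y,over or z+.1],ori(psi)); ctrl.move_l([x,y,z],speed=.12); ctrl.gripper_close()
    s=ctrl.state();print("closed",round(s["opening"],4),np.round(s["eef_pos"],4))
    ctrl.move_l([x,y,up],speed=.2);s=ctrl.state();print("lifted",round(s["opening"],4),s["time"],np.round(s["ft_force"],1))
def place(ctrl,x,y,z,psi,up=.2,mf=4):
    ctrl.goto([x,y,up],ori(psi)); ctrl.move_l([x,y,z+.015],speed=.15); h=ctrl.move_l([x,y,z-.004],speed=.02,max_force=mf)
    s=ctrl.state();print("down",h,np.round(s["eef_pos"],4),"want",z)
    ctrl.release();ctrl.move_l([x,y,max(z+.1,.15)],speed=.2);print("t",ctrl.state()["time"])
def snap(ctrl,n):
    for k in("top","scene"): cv2.imwrite(f"pics/{k}{n}.png",ctrl.camera(k)["pixels"])
E
python3 - <<'E'
from h import *
from cell import ctrl
pick(ctrl,.678,.0385,.017,2.6)
place(ctrl,*inb(TR,-.037,-.045),.020,-91)
snap(ctrl,1)
E
```

```text
closed 0.0546 [0.6781 0.0385 0.0173]
lifted 0.0546 6.05 [ 0.2 -0.7 -1.2]
down True [ 0.4826 -0.3832  0.0202] want 0.02
t 11.1667
```

View pics/top1.png

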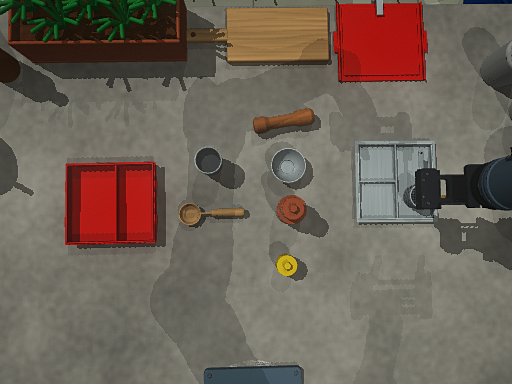

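View pics/scene1.png

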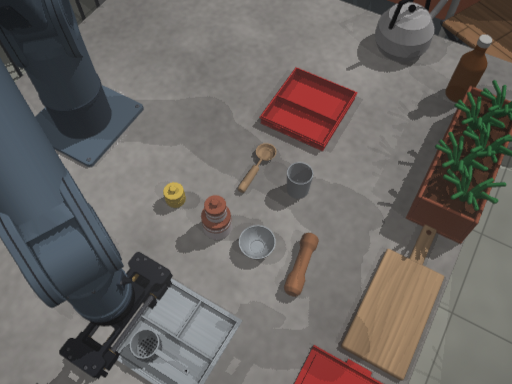

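The strainer stands in the long bay, cup at scene (145,345), handle toward +x. Nothing else moved. Next: the tumbler.

```bash
python3 - <<'E'
from h import *
from cell import ctrl
pick(ctrl,.5685,.0865,.031,-90,over=.2,up=.22)
place(ctrl,*inb(TR,.043,.0425),.034,-46,up=.22)
ctrl.goto([.46,-.0,.3],ori(-45))
snap(ctrl,2)
E
```

```text
closed 0.0579 [0.5685 0.0865 0.0311]
lifted 0.0576 16.2417 [-0.5  0.4 -1.6]
down True [ 0.564  -0.2971  0.034 ] want 0.034
t 21.0333
```

View pics/scene2.png

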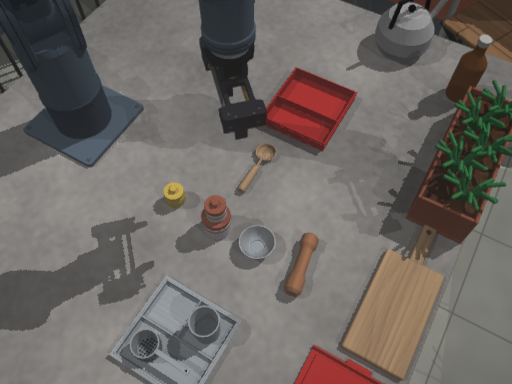

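View pics/top2.png

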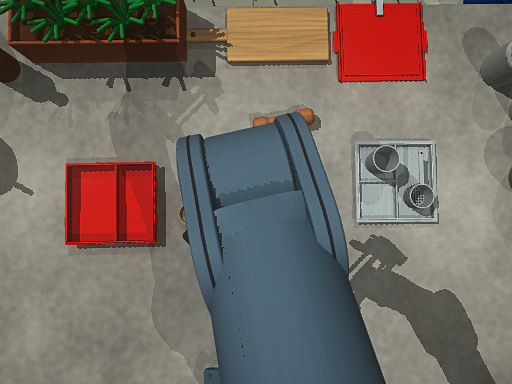

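Tumbler stands in the far square bay (top (386,158)); the stack is untouched. Now the small jar.

```bash
python3 - <<'E'
from h import *
from cell import ctrl
pick(ctrl,.460,-.0905,.0785,-90,over=.2,up=.24)
place(ctrl,*inb(TR,-.043,.0425),.0195,-46,up=.24,mf=3)
ctrl.goto([.46,.15,.3],ori(-45))
snap(ctrl,3)
E
```

```text
closed 0.0455 [ 0.46   -0.0905  0.0785]
lifted 0.0453 25.9417 [-0.1 -0.7 -1.7]
down True [ 0.4781 -0.2957  0.0195] want 0.0195
t 30.7667
```

View pics/scene3.png

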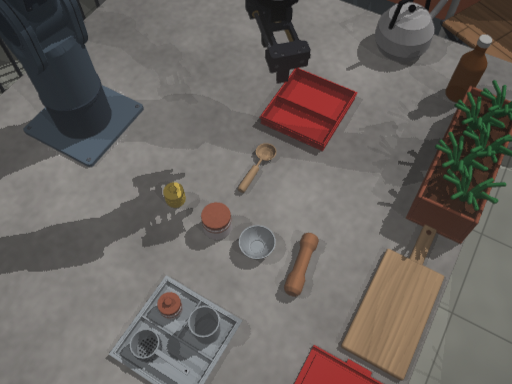

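View pics/top3.png

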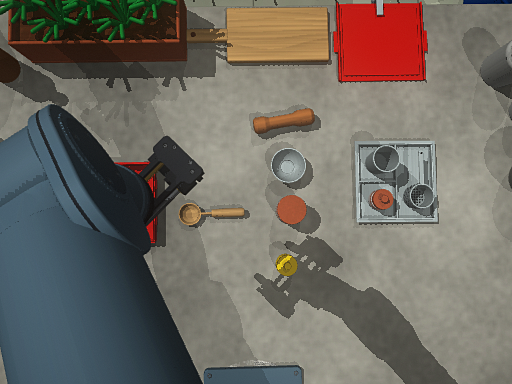

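Tea kit complete: small jar in the near square bay at top (382,199). Now the pestle. The jaws are shifted away from the bowl for the pick. In the box, a 12° tilt lets the opening fingers clear the partition.

```bash
python3 - <<'E'
from h import *
from cell import ctrl
print(ctrl.ik([.483,.330,.021],ori(90,[-np.radians(12),0,0])))
u=np.array([np.cos(np.radians(9.5)),np.sin(np.radians(9.5))])
p=np.array([.6645,-.082])+.014*u
ctrl.goto([*p,.2],ori(9.5)); ctrl.move_l([*p,.010],speed=.12)
ctrl.gripper_close(); s=ctrl.state();print(s["opening"],s["ft_force"])
ctrl.move_l([*p,.2],speed=.15); s=ctrl.state();print(s["opening"],s["ft_force"],s["time"])
snap(ctrl,4)
E
```

```text
[-0.17740854  1.00947445 -0.88716197  1.6746491   0.97531416  1.15128559
  0.11708311]
0.027218444994980082 [-0.16930306 -0.0166456  -1.31242033]
0.026983034075541253 [-0.05405458  0.0130896  -2.40656724] 37.9417
```

View pics/scene4.png

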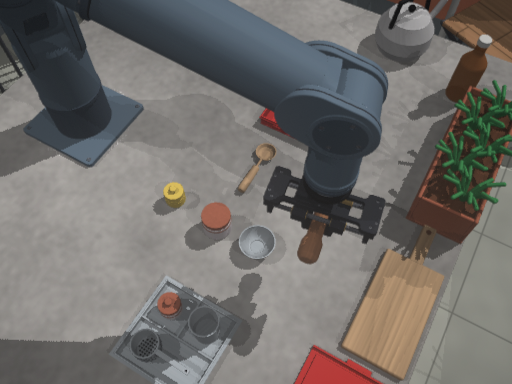

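Pestle held in the jaws (opening 27 mm, hanging at scene (313,240)); bowl undisturbed. Placing it.

```bash
python3 - <<'E'
from h import *
from cell import ctrl
a=np.radians(12);o=ori(90,[-a,0,0])
C=np.array([.482,.332,.0295]);d=.009;tcp=C+d*np.array([0,-np.sin(a),-np.cos(a)])
ctrl.goto([tcp[0],tcp[1],.22],o)
ctrl.move_l(tcp+[0,0,.03],speed=.12)
h=ctrl.move_l(tcp,speed=.03,max_force=6);s=ctrl.state();print(h,s["eef_pos"],s["ft_force"],tcp)
snap(ctrl,5)
E
```

```text
False [0.48208623 0.33025275 0.02087868] [ 0.66174856  0.16811175 -1.75481108] [0.482      0.33012879 0.02069667]
```

View pics/scene5.png

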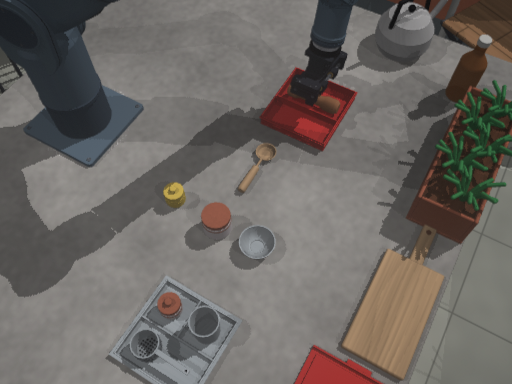

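The pestle is over the wider bay with one end at scene (328,101), along the bay, without contact. Releasing it.

```bash
python3 - <<'E'
from h import *
from cell import ctrl
ctrl.release();s=ctrl.state();print(s["opening"],s["ft_force"])
p=s["eef_pos"];ctrl.move_l([p[0],p[1],.2],speed=.12)
ctrl.goto([.46,.0,.3],ori(90)); snap(ctrl,6);print(ctrl.state()["time"])
t=ctrl.camera("top")
m=brown(t["pixels"]);e=cv2.fitEllipse(big(win(m,(270,190,312,228))));print(e,ray(t,*e[0],.062))
E
```

```text
0.08801631170962833 [0.57844263 0.4654726  0.50866269]
46.575Traceback (most recent call last):
  File "<stdin>", line 7, in <module>
  File "h.py", line 12, in big
    cs,_=cv2.findContours(m,cv2.RETR_EXTERNAL,cv2.CHAIN_APPROX_NONE);return max(cs,key=cv2.contourArea)
                                                                            ~~~^^^^^^^^^^^^^^^^^^^^^^^^
ValueError: max() iterable argument is empty
```

View pics/scene6.png

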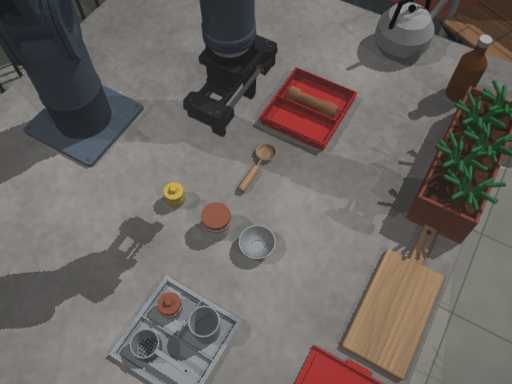

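View pics/top6.png

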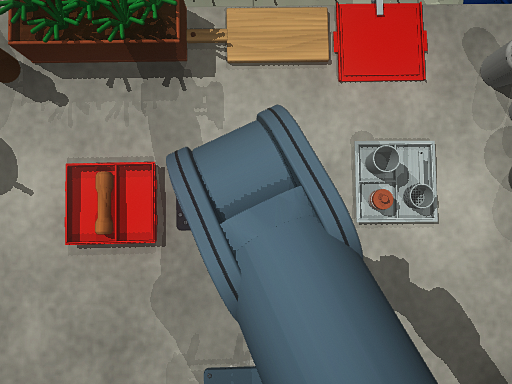

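The pestle lies in the wider bay (top (104,202)). Now the big jar, with its position re-measured from the last clear top picture.

```bash
python3 - <<'E'
from h import *
from cell import ctrl
t=ctrl.camera("top");im=cv2.imread("pics/top3.png")
e=cv2.fitEllipse(big(win(brown(im),(270,190,312,228))));P=ray(t,*e[0],.062);print(np.round(e[:2],1).tolist(),P)
assert np.hypot(P[0]-.46,P[1]+.091)<.004
pick(ctrl,P[0],P[1],.028,90,over=.2,up=.2)
place(ctrl,.482,.2525,.0310,0,up=.2,mf=4)
ctrl.goto([.45,-.05,.35],ori(0)); snap(ctrl,7)
E
```

```text
[[291.2, 209.3], [28.5, 28.6]] [ 0.45886707 -0.09116537  0.062     ]
closed 0.0634 [ 0.459  -0.0913  0.0282]
lifted 0.0631 50.3583 [ 0.   0.7 -3.4]
down True [0.4819 0.2524 0.0312] want 0.031
t 55.35
```

View pics/scene7.png

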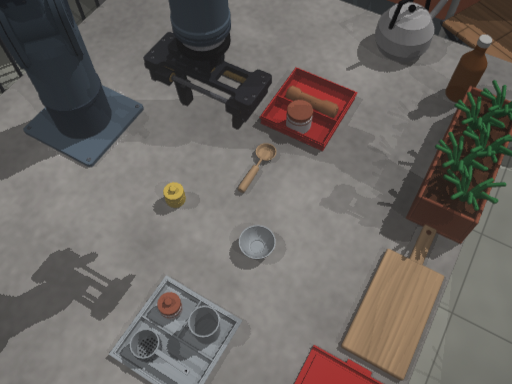

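View pics/top7.png

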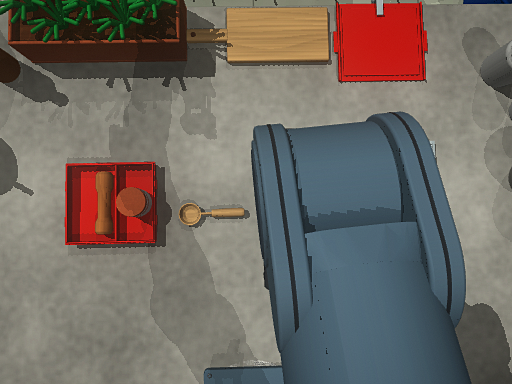

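The jar stands in the narrower bay (top (131,202)). One enlarged check of both kits before handing in.

```bash
python3 - <<'E'
import cv2,numpy as np
t=cv2.imread("pics/top7.png");t6=cv2.imread("pics/top6.png");s=cv2.imread("pics/scene7.png")
f=lambda a:cv2.resize(a,(390,290),interpolation=cv2.INTER_CUBIC)
cv2.imwrite("pics/fin.png",np.vstack([np.hstack([f(t[155:252,50:180]),f(t6[132:229,335:465])]),np.hstack([f(s[60:155,240:368]),f(s[272:384,95:246])])]))
E
```

```text
(no output)
```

View pics/fin.png

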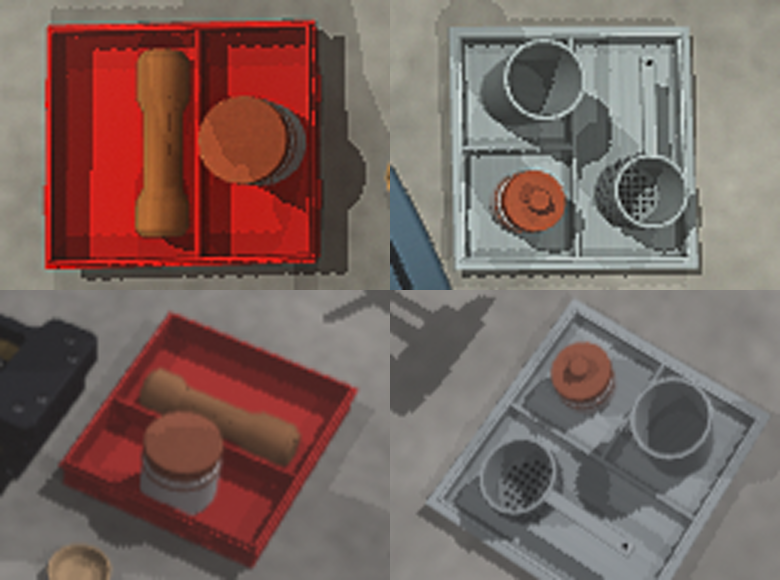

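All five stand or lie in their bays, the strainer's handle is inside the long bay, and the gripper is clear.

```bash
python3 -c "
from cell import ctrl
print(ctrl.state()['time']);ctrl.job_done()"
```

```text
56.8167
the job is handed in; nothing more can be done
```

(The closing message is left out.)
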